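Tip the spent vials through the flap of the disposal bin

TASK

Two spent glass vials lie in one of the two steel scoops. Take that scoop by its handle, push the disposal bin's flap inward with the scoop's front rim and tip both vials through into the bin; then draw the scoop out so that the flap falls shut and stand it upright on the worktop again. Touch neither the vials nor the flap with the gripper, and leave the empty scoop where it is.

Things in the scene. Friction and masses are not known exactly. Their poses are not given: they have to be found in the camera images.
- scoop_grip (a point): Loaded scoop: steel tray with an upright grey handle at its back (14 mm thick in y, 26 mm in x, 90 mm high). The point is inside the handle, 65 mm above the scoop's flat underside, 25 mm below the handle's top. Axes: x level toward the nose, y across, z up. The tray begins 14 mm ahead of the point; a foot bar 70 mm ahead reaches down to the underside. About 0.1 kg.
- scoop_nose (a point): Middle of the loaded scoop's front rim: upper face of the floor at the open nose, 128 mm ahead (x) of the grip point and 47 mm below it; same axes. Tray 50 mm wide outside, side walls 18 mm above the floor. The floor rises 0.1 rad to the nose, so the vials rest against the back wall and roll out once the nose is tipped more than 0.1 rad down; 45 degrees is plenty.
- spare_grip (a point): The empty scoop, of the same shape and size, same point and axes as the loaded one; it must stay where it is.
- vial_1_mid (a point): Spent amber glass vial with an aluminium cap, 12 mm diameter, 32 mm long, about 12 g; the point is its centre, its y axis runs along its length. It lies across the scoop, and rolls.
- vial_2_mid (a point): The second vial, of the same kind, lying beside the first one.
- bin: White hollow disposal bin, fixed, 160 deep (x), 140 wide (y), 175 mm high, walls 4 mm. Origin: centre of its underside on the worktop; x level from its front to its back, z up. Its upper front is a face sloping at 45 degrees from the front edge (x -0.080, z 0.075 m) up to (x 0.020, z 0.175), where the flat top begins; the mouth with the flap is in this face.
- bin_mouth (a point): Centre of the mouth in the sloping face, at x -0.024, y 0, z 0.131 m in the bin's frame; the bin's axes. Mouth 92 mm wide (y), 88 mm long down the slope: upper edge (the flap's hinge line) at bin x 0.007, z 0.162, lower edge at bin x -0.055, z 0.100.
- bin_flap (a joint): Flap angle, rad: 0 shut (flush in the sloping face), growing as it is pushed inward about its hinge along the mouth's upper edge, to 1.6. Opens inward only; a weak spring (0.02 N m, under 1 N at its lower edge, little more when open) shuts it. Aluminium, 88 mm wide, 86 mm long, 3 mm thick.

How it is judged:
By the outcome, as a careful person would: the job done as asked, in the order asked, and still so for the second after the job is handed in, with the robot touching nothing.
It also fails if it takes over 69 s, if anything falls off the work surface, if the arm or the gripper's body presses on something with over 40 N, if the wrist force passes 120 N, or if a joint passes its speed limit or range.

ROBOT

A 7-joint arm with a two-finger parallel gripper is mounted at the origin on a cart in front of the work surface, level with it; the furniture and walls round the work are solid. World frame = base frame: x ahead of the robot, y to its left, z up, the work surface at z = 0. Lengths are in mm, angles in rad, forces in N, time in s.
With the tool pointing down it reaches from about 400 to 875 mm from the base axis. Payload 4.4 kg.
Tool frame: the origin (TCP) lies between the finger pads; the fingertips stand 22 mm ahead of it and the grasp point (between the pads) lies 3 mm ahead of it; z points along the fingers, y is the line along which they close (so a half turn about z gives the same grasp; the last joint's range is limited). The gripper opens to 85 mm and grips with 20 to 120 N. Pads are 22 mm wide; open, the fingers measure 114 mm over their backs; the gripper's body (76 mm by 85 mm) begins 54 mm behind the grasp point. The pads swing forward as they close: fully open they stand 13 mm farther back than shut.
Start: joints at [-1.286, 0.628, 0.038, 1.517, -0.027, 0.996, -0.02], TCP at [223.35, 610.436, 253.313] pointing down, gripper open.
Joint ranges: [-3.06, 3.06], [-0.37, 2.12], [-1.25, 1.32], [0.18, 2.47], [-1.1, 4.24], [0.23, 1.98], [-2.94, 2.94]. Speed limits (rad/s): [2.57, 2.57, 3.14, 3.14, 3.14, 3.14, 3.14].

INTERFACE

Orientations are given as [roll, pitch, yaw] about the fixed x, y, z axes, in that order (R = Rz(yaw) Ry(pitch) Rx(roll)).
In Python, from cell import ctrl gives the robot as it stands.
- The arm moves only by the tool step_arm, never from a script. Its argument "plan" is a list of rows, each an object of numbers: "dx", "dy", "dz": the shift along the tool's x, y, z scaled (see below); "ax", "ay", "az": the turn, a rotation vector about the tool's x, y, z scaled (see below); "gripper": the opening, from 0 (shut) to 1 (fully open). A call has 1 to 20 rows; each row shifts and turns the commanded pose from where the row before left it, along the tool's axes as they then stand; what a row does not reach is not made up. The controller multiplies each number of a shift by 0.3 m and each number of a turn by 90 degrees. A row lasts 1/8 s, in which the tool goes at most 62.5 mm and 10.7 degrees, less where a joint would pass 70% of its speed; a pose out of reach is approached as far as the arm can. A call with a number of a shift or a turn outside -1 to 1 is refused whole. A call with a gripper value outside its range is refused whole. The fingers move at their own pace and stop on an object; the grip force is fixed at half the most. Time passes only in rows, so rows that do not move let the fingers close. It gives the time, the measured TCP pose, the force, the opening and the grip force at its end, in the units of the state.
- ctrl.read_state(): the state, without advancing time (a new reading comes with each control period).
- ctrl.get_image(name): name is "side" or "top" or "wrist"; returns a dict with "color" (480x640x3 uint8, red, green, blue), "range_z" (480x640 float32, mm along the optical axis (not along the pixel's ray), 0 where there is no reading), "fx", "fy", "cx", "cy" (pixels), "T" (4x4, takes a point from camera to world coordinates); the wrist camera has in their place "T_tool_cam" (4x4, takes a point from camera to tool coordinates, whose origin is the TCP and whose axes are the flange's). Camera axes: x right, y down, z forward; pixel columns grow to the right and rows downward; lengths in mm; the calibration is good to about 2 mm. The wrist camera is an equidistant fisheye: a pixel r from the principal point sees the ray r / f radians off the axis. A picture is of the moment at which its call begins: read the wrist's pose just before it.
- ctrl.finish_job(): hands the job in; it is judged then, once.
The state is a dict: "clock": time; "qpos": joint angles; "qd": joint speeds; "tau": joint torques, N m; "eef_pos": TCP position; "tool_rot": TCP orientation; "force": force on the tool from outside, world axes, zero at the start; "torque": the same for the moment, N m; "width": finger opening in mm; "gripper_force": force on a finger pad.
Only numpy, scipy, OpenCV 4.12 (cv2) and the standard library are available. Lean on these libraries where they do the work, as an engineer would, in place of code of your own. Each camera call takes 0.05 s, during which the arm holds its last target. There are 200 camera calls.

## Working session

There is one attempt and no reset: what is moved stays moved. The work goes in short steps, Python scripts to look and compute and a tool call to move; the robot and the scene stay as the last step left them, time stands still between calls to the robot, and variables do not carry over. Pictures are saved under pics/ and viewed, at most 10 in all, crops included, and the job is handed in when it is done.

Besides the shell and the picture viewer there is one more tool, called as name(argument=value, ...), one argument or row to a line, values as JSON. step_arm: Moves the arm, as the interface text tells. Shifts and turns lie within -1 to 1; 1 stands for 0.3 m of shift or 90 degrees of turn. Its arguments: {"type":"object","properties":{"plan":{"type":"array"}},"required":["plan"]}

```bash
mkdir -p pics; ls; python3 - <<'E'
from cell import ctrl
import cv2,numpy as np
s=ctrl.read_state();print(s)
for n in("top","side"):
    d=ctrl.get_image(n);np.savez(f"pics/{n}0.npz",**d);cv2.imwrite(f"pics/{n}0.png",d["color"][...,::-1]);print(n,d["fx"],d["fy"],d["cx"],d["cy"],d["T"].round(3).tolist())
E
```

```text
pics
{'clock': 0.0, 'qpos': array([-1.28581188,  0.62934994,  0.03844402,  1.51835155, -0.02698859,
        0.99631155, -0.0200119 ]), 'qd': array([ 0.00099005,  0.00200646, -0.00090158,  0.00084686, -0.00015666,
        0.00148708,  0.00058327]), 'tau': array([ 6.77441294e-04, -5.63406551e+01,  1.22693505e+00, -1.93448710e+01,
        1.11808433e-02,  1.02063100e-02, -6.13121159e-06]), 'eef_pos': array([223.13951061, 609.88196446, 252.39188599]), 'tool_rot': array([-3.13969070e+00,  3.58990661e-05,  2.79080125e+00]), 'force': array([0.28045574, 0.1455498 , 0.27639165]), 'torque': array([ 0.00348685, -0.06731785,  0.0181668 ]), 'gripper_force': 0.0, 'width': 85.3786533372584}
top 597.0679976160818 597.0679976160818 306.60865218887426 232.8494311966666 [[-0.012, -0.997, 0.082, 453.813], [-1.0, 0.012, 0.01, -59.762], [-0.011, -0.082, -0.997, 979.214], [0.0, 0.0, 0.0, 1.0]]
side 463.095752145206 463.095752145206 324.1689097697745 232.9991975343708 [[0.823, -0.308, 0.478, 103.5], [-0.568, -0.44, 0.695, -630.223], [-0.004, -0.843, -0.537, 574.275], [0.0, 0.0, 0.0, 1.0]]
```

View pics/top0.png

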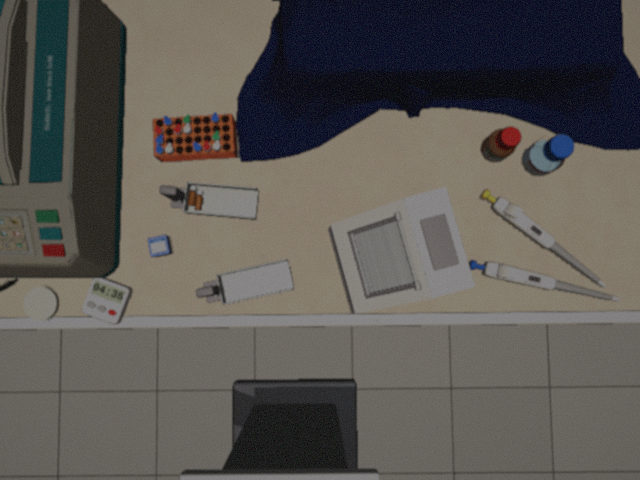

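View pics/side0.png

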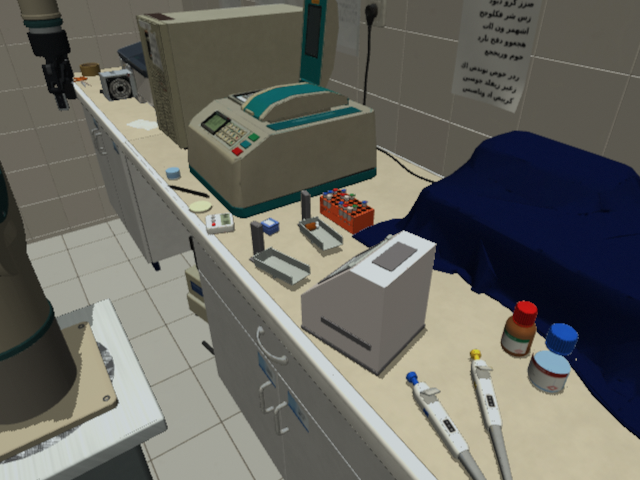

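The top view shows the loaded scoop (vials at about (195,200), handle at (172,191), nose at (257,204)). The spare is at (207,292)–(292,280), and the bin spans (332–474, 190–312) with its front facing image left (+y). The side view agrees.

```bash
cat > h.py <<'E'
import numpy as np,cv2
def cloud(d):
    v,u=np.mgrid[:480,:640];z=d["range_z"]
    P=np.stack([(u-d["cx"])/d["fx"]*z,(v-d["cy"])/d["fy"]*z,z,np.ones_like(z)],-1)
    W=(P@d["T"].T)[...,:3];W[z==0]=np.nan;return W
E
python3 - <<'E'
from h import *
d=dict(np.load("pics/top0.npz"));W=cloud(d)
print("table z",np.nanmedian(W[225:240,180:300,2]))
def reg(n,r0,r1,c0,c1,z0,z1):
    w=W[r0:r1,c0:c1].reshape(-1,3);m=(w[:,2]>z0)&(w[:,2]<z1);w=w[m]
    r=cv2.minAreaRect(w[:,:2].astype(np.float32));print(n,len(w),"mean",w.mean(0).round(1),"rect",np.round(r[0],1),np.round(r[1],1),round(r[2],2), "box",cv2.boxPoints(r).round(0).tolist())
reg("handleL",170,225,150,200,75,100)
reg("handleS",270,310,185,225,75,100)
reg("trayL",175,230,186,270,6,60)
reg("trayS",255,310,217,305,6,60)
reg("bintop",180,320,320,480,168,185)
reg("bin",180,320,320,480,60,185)
c=d["color"].astype(int);m=(c[...,0]-c[...,2]>60)
m[:175]=0;m[225:]=0;m[:,:185]=0;m[:,215:]=0
print("vials",m.sum(),np.argwhere(m).min(0),np.argwhere(m).max(0),np.nanmean(W[m],0))
# slope fit
w=W[180:320,320:480].reshape(-1,3);w=w[(w[:,2]>80)&(w[:,2]<165)]
A=np.c_[w[:,:2],np.ones(len(w))];
for _ in range(6):
    k=np.linalg.lstsq(A,w[:,2],rcond=None)[0];e=abs(A@k-w[:,2]);g=e<max(3,np.median(e)*2);A,w=A[g],w[g]
print("slope",k,len(w),np.degrees(np.arctan2(k[1],k[0])),np.hypot(*k[:2]))
cv2.imwrite("pics/crop.png",cv2.resize(d["color"][170:320,140:340,::-1],None,fx=4,fy=4,interpolation=cv2.INTER_CUBIC))
E
```

```text
table z 0.09179808675355616
handleL 181 mean [594.9 157.   88.6] rect [595.8 158.5] [26.9 14.5] 83.94 box [[587.0, 146.0], [602.0, 144.0], [604.0, 171.0], [590.0, 173.0]]
handleS 174 mean [442.3 101.5  89.3] rect [442.3 102.5] [14.  25.7] 10.83 box [[433.0, 114.0], [438.0, 89.0], [452.0, 91.0], [447.0, 116.0]]
trayL 2254 mean [589.   88.7  16.5] rect [588.1  88.5] [115.5  50.6] 83.59 box [[556.0, 34.0], [607.0, 28.0], [620.0, 143.0], [569.0, 149.0]]
trayS 2298 mean [456.2  35.1  15.4] rect [446.7  36.8] [ 67.8 125.5] 11.6 box [[401.0, 91.0], [426.0, -31.0], [492.0, -18.0], [467.0, 105.0]]
bintop 5329 mean [ 504.6 -224.6  175.5] rect [ 504.5 -221.5] [140.3  77.4] 14.35 box [[427.0, -201.0], [446.0, -276.0], [582.0, -242.0], [563.0, -167.0]]
bin 12212 mean [ 493.9 -182.5  146.3] rect [ 494.  -181.1] [140.3 160.9] 14.42 box [[406.0, -121.0], [446.0, -276.0], [582.0, -242.0], [542.0, -86.0]]
vials 93 [192 189] [208 200] [588.90415282 130.61443866  20.40715303]
slope [   0.24705969   -0.96275267 -140.74642978] 5358 -75.60743582932693 0.993947281347026
```

View pics/crop.png

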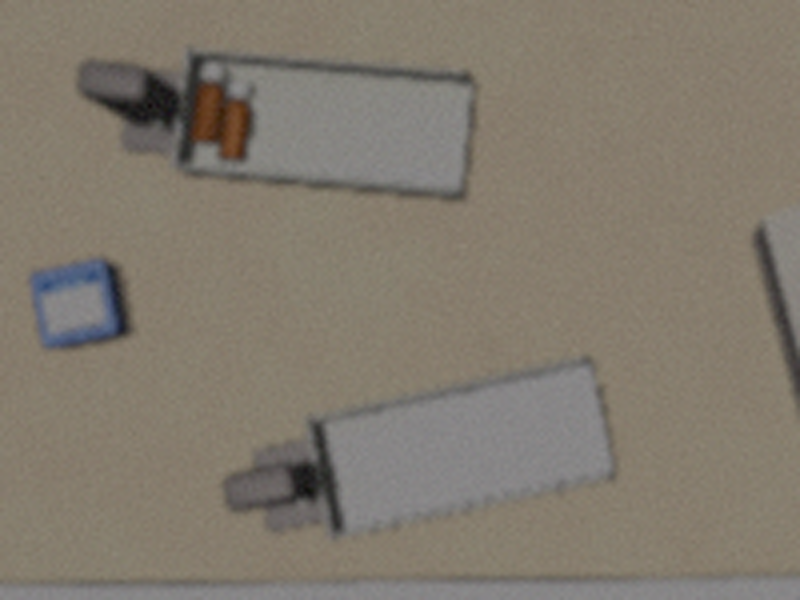

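```bash
cat >> h.py <<'E'
from scipy.spatial.transform import Rotation as R, Slerp
from cell import ctrl
D=np.diag([-1.,1,-1])
BO=np.array([494,-181.1,0]);BY=-75.6
OFF=np.zeros(3) # grip point minus nominal grasp point, scoop axes
def tool(G,yaw,th=0,off=OFF):   # scoop grip pose -> TCP pose ; th deg nose down
    S=R.from_euler("ZY",[yaw,th],degrees=True);T=S*R.from_matrix(D)
    return np.array(G,float)-S.apply(off)-T.apply([0,0,3]),T
def binG(nx,nz,th,ny=0): # grip point from nose pos in bin frame (mm)
    S=R.from_euler("ZY",[BY,th],degrees=True)
    return BO+R.from_euler("Z",BY,degrees=True).apply([nx,ny,nz])-S.apply([128,0,-47])
def pose():
    s=ctrl.read_state();return s["eef_pos"],R.from_euler("xyz",s["tool_rot"])
def rows(p0,T0,p1,T1,n):
    sl=Slerp([0,1],R.concatenate([T0,T1]))
    for k in range(n):
        a=sl(k/n);b=sl((k+1)/n)
        d=a.inv().apply((p1-p0)/n)/300;w=(a.inv()*b).as_rotvec()/(np.pi/2)
        print(dict(zip("dx dy dz ax ay az".split(),[float(x) for x in np.r_[d,w].round(4)])))
E
python3 - <<'E'
from h import *
d=dict(np.load("pics/top0.npz"));W=cloud(d)
m=W[:290,:130].reshape(-1,3);m=m[m[:,2]>70];print("machine x min",m[:,0].min(),"y min",m[:,1].min(),"zmax",m[:,2].max())
r=W[105:170,150:240].reshape(-1,3);r=r[r[:,2]>15];print("rack",r.min(0),r.max(0))
print(ctrl.get_image("wrist")["T_tool_cam"].round(2))
p,T=pose();p1,T1=tool([595.8,158.5,65],-96.2)
a=np.array([300,300,255.]);b=np.array([420,130,255.]);c=p1.copy();c[2]=190
h1=Slerp([0,1],R.concatenate([T,T1]))([.5])[0]
rows(p,T,a,h1,7);print();rows(a,h1,b,T1,5);print();rows(b,T1,c,T1,4);print(p1)
E
```

```text
machine x min 469.91807963056954 y min 247.00132285633015 zmax 253.91969113831567
rack [655.88649512  63.72447949  15.22820804] [724.99621511 195.60156509  63.05906259]
[[   0.     -0.96   -0.29   73.64]
 [   1.     -0.      0.     -0.39]
 [  -0.     -0.29    0.96 -120.58]
 [   0.      0.      0.      1.  ]]
{'dx': -0.0851, 'dy': -0.1261, 'dz': -0.001, 'ax': -0.0001, 'ay': 0.0, 'az': 0.0604}
{'dx': -0.0966, 'dy': -0.1174, 'dz': -0.001, 'ax': -0.0001, 'ay': 0.0, 'az': 0.0604}
{'dx': -0.1073, 'dy': -0.1078, 'dz': -0.001, 'ax': -0.0001, 'ay': 0.0, 'az': 0.0604}
{'dx': -0.1171, 'dy': -0.0971, 'dz': -0.001, 'ax': -0.0001, 'ay': 0.0, 'az': 0.0604}
{'dx': -0.1257, 'dy': -0.0856, 'dz': -0.001, 'ax': -0.0001, 'ay': 0.0, 'az': 0.0604}
{'dx': -0.1333, 'dy': -0.0733, 'dz': -0.001, 'ax': -0.0001, 'ay': 0.0, 'az': 0.0604}
{'dx': -0.1396, 'dy': -0.0603, 'dz': -0.0011, 'ax': -0.0001, 'ay': 0.0, 'az': 0.0604}

{'dx': -0.1385, 'dy': 0.0082, 'dz': 0.0, 'ax': -0.0001, 'ay': 0.0001, 'az': 0.0846}
{'dx': -0.1362, 'dy': 0.0264, 'dz': 0.0, 'ax': -0.0001, 'ay': 0.0001, 'az': 0.0846}
{'dx': -0.1315, 'dy': 0.0442, 'dz': 0.0, 'ax': -0.0001, 'ay': 0.0001, 'az': 0.0846}
{'dx': -0.1245, 'dy': 0.0612, 'dz': 0.0, 'ax': -0.0001, 'ay': 0.0001, 'az': 0.0846}
{'dx': -0.1153, 'dy': 0.0772, 'dz': 0.0, 'ax': -0.0001, 'ay': 0.0001, 'az': 0.0846}

{'dx': 0.0394, 'dy': 0.1431, 'dz': 0.0542, 'ax': 0.0, 'ay': 0.0, 'az': 0.0}
{'dx': 0.0394, 'dy': 0.1431, 'dz': 0.0542, 'ax': 0.0, 'ay': 0.0, 'az': 0.0}
{'dx': 0.0394, 'dy': 0.1431, 'dz': 0.0542, 'ax': 0.0, 'ay': 0.0, 'az': 0.0}
{'dx': 0.0394, 'dy': 0.1431, 'dz': 0.0542, 'ax': 0.0, 'ay': 0.0, 'az': 0.0}
[595.8 158.5  68. ]
```

```bash
python3 - <<'E'
from h import *
d=dict(np.load("pics/top0.npz"));W=cloud(d);m=W[:290,:140].reshape(-1,3);m=m[(m[:,0]>545)&(m[:,0]<650)]
for z in range(20,260,20):
    q=m[(m[:,2]>z)&(m[:,2]<z+20)]
    if len(q):print(z,q[:,1].min().round(1),len(q))
E
```

```text
20 248.9 376
40 250.4 254
60 251.3 343
80 252.2 369
100 252.4 375
120 253.0 421
140 254.3 450
160 255.3 483
180 256.0 2679
200 257.6 2917
220 322.3 556
240 322.6 189
```

step_arm(
  plan=[
    {"dx": -0.085, "dy": -0.126, "az": 0.06, "gripper": 0.55},
    {"dx": -0.097, "dy": -0.117, "az": 0.06, "gripper": 0.55},
    {"dx": -0.107, "dy": -0.108, "az": 0.06, "gripper": 0.55},
    {"dx": -0.117, "dy": -0.097, "az": 0.06, "gripper": 0.55},
    {"dx": -0.126, "dy": -0.086, "az": 0.06, "gripper": 0.55},
    {"dx": -0.133, "dy": -0.073, "az": 0.06, "gripper": 0.55},
    {"dx": -0.14, "dy": -0.06, "az": 0.06, "gripper": 0.55},
    {"dx": -0.138, "dy": 0.008, "az": 0.085, "gripper": 0.55},
    {"dx": -0.136, "dy": 0.026, "az": 0.085, "gripper": 0.55},
    {"dx": -0.131, "dy": 0.044, "az": 0.085, "gripper": 0.55},
    {"dx": -0.124, "dy": 0.061, "az": 0.085, "gripper": 0.55},
    {"dx": -0.115, "dy": 0.077, "az": 0.085, "gripper": 0.55},
    {"gripper": 0.55},
    {"gripper": 0.55},
  ],
)

```text
invalid input
```

```bash
python3 - <<'E'
s=open('h.py').read()
s=s.replace('T=S*R.from_matrix(D)','T=S*R.from_euler("Y",LEAN,degrees=True)*R.from_matrix(D)').replace("BO=","LEAN=10\nBO=")
open('h.py','w').write(s)
E
grep -n LEAN h.py
```

```text
9:LEAN=10
13:    S=R.from_euler("ZY",[yaw,th],degrees=True);T=S*R.from_euler("Y",LEAN,degrees=True)*R.from_matrix(D)
```

step_arm(
  plan=[
    {"dx": -0.085, "dy": -0.126, "dz": 0, "ax": 0, "ay": 0, "az": 0.06, "gripper": 0.55},
  ],
)

```text
clock: 0.28
eef_pos: [232.3, 568.3, 252.4]
tool_rot: [3.14, -0.002, 2.699]
force: [-0.3, -0.4, 0.3]
width: 69.5
gripper_force: 0.0
```

step_arm(
  plan=[
    {"dx": -0.097, "dy": -0.117, "dz": 0, "ax": 0, "ay": 0, "az": 0.06, "gripper": 0.55},
    {"dx": -0.107, "dy": -0.108, "dz": 0, "ax": 0, "ay": 0, "az": 0.06, "gripper": 0.55},
    {"dx": -0.117, "dy": -0.097, "dz": 0, "ax": 0, "ay": 0, "az": 0.06, "gripper": 0.55},
    {"dx": -0.126, "dy": -0.086, "dz": 0, "ax": 0, "ay": 0, "az": 0.06, "gripper": 0.55},
    {"dx": -0.133, "dy": -0.073, "dz": 0, "ax": 0, "ay": 0, "az": 0.06, "gripper": 0.55},
    {"dx": -0.14, "dy": -0.06, "dz": 0, "ax": 0, "ay": 0, "az": 0.06, "gripper": 0.55},
    {"dx": -0.138, "dy": 0.008, "dz": 0, "ax": 0, "ay": 0, "az": 0.085, "gripper": 0.55},
    {"dx": -0.136, "dy": 0.026, "dz": 0, "ax": 0, "ay": 0, "az": 0.085, "gripper": 0.55},
    {"dx": -0.131, "dy": 0.044, "dz": 0, "ax": 0, "ay": 0, "az": 0.085, "gripper": 0.55},
    {"dx": -0.124, "dy": 0.061, "dz": 0, "ax": 0, "ay": 0, "az": 0.085, "gripper": 0.55},
    {"dx": -0.115, "dy": 0.077, "dz": 0, "ax": 0, "ay": 0, "az": 0.085, "gripper": 0.55},
    {"dx": 0, "dy": 0, "dz": 0, "ax": 0, "ay": 0, "az": 0, "gripper": 0.55},
    {"dx": 0, "dy": 0, "dz": 0, "ax": 0, "ay": 0, "az": 0, "gripper": 0.55},
  ],
)

```text
clock: 1.9
eef_pos: [420.3, 131.8, 253.1]
tool_rot: [-3.141, -0.0, 1.464]
force: [-0.5, 0.3, -0.1]
width: 47.2
gripper_force: 0.0
```

```bash
python3 - <<'E'
from h import *
p,T=pose();p1,T1=tool([595.8,158.5,65],-96.2)
c=p1-T1.apply([0,0,110]);print(p1,c)
rows(p,T,c,T1,6)
E
```

```text
[595.74373833 157.98210249  67.95442326] [593.68081028 138.99252714 176.28327609]
{'dx': 0.0142, 'dy': 0.0954, 'dz': 0.0426, 'ax': -0.0001, 'ay': 0.0185, 'az': 0.0002}
{'dx': 0.013, 'dy': 0.0954, 'dz': 0.043, 'ax': -0.0001, 'ay': 0.0185, 'az': 0.0002}
{'dx': 0.0117, 'dy': 0.0954, 'dz': 0.0434, 'ax': -0.0001, 'ay': 0.0185, 'az': 0.0002}
{'dx': 0.0105, 'dy': 0.0953, 'dz': 0.0437, 'ax': -0.0001, 'ay': 0.0185, 'az': 0.0002}
{'dx': 0.0092, 'dy': 0.0953, 'dz': 0.044, 'ax': -0.0001, 'ay': 0.0185, 'az': 0.0002}
{'dx': 0.008, 'dy': 0.0953, 'dz': 0.0443, 'ax': -0.0001, 'ay': 0.0185, 'az': 0.0002}
```

step_arm(
  plan=[
    {"dx": 0.014, "dy": 0.095, "dz": 0.043, "ax": 0, "ay": 0.0185, "az": 0, "gripper": 0.55},
    {"dx": 0.013, "dy": 0.095, "dz": 0.043, "ax": 0, "ay": 0.0185, "az": 0, "gripper": 0.55},
    {"dx": 0.012, "dy": 0.095, "dz": 0.043, "ax": 0, "ay": 0.0185, "az": 0, "gripper": 0.55},
    {"dx": 0.011, "dy": 0.095, "dz": 0.044, "ax": 0, "ay": 0.0185, "az": 0, "gripper": 0.55},
    {"dx": 0.009, "dy": 0.095, "dz": 0.044, "ax": 0, "ay": 0.0185, "az": 0, "gripper": 0.55},
    {"dx": 0.008, "dy": 0.095, "dz": 0.044, "ax": 0, "ay": 0.0185, "az": 0, "gripper": 0.55},
    {"dx": 0, "dy": 0, "dz": 0, "ax": 0, "ay": 0, "az": 0, "gripper": 0.55},
    {"dx": 0, "dy": 0, "dz": 0, "ax": 0, "ay": 0, "az": 0, "gripper": 0.55},
  ],
)

```text
clock: 2.9
eef_pos: [592.4, 140.0, 176.4]
tool_rot: [-3.14, -0.175, 1.465]
force: [-0.1, 0.4, -0.1]
width: 47.1
gripper_force: 0.0
```

```bash
python3 - <<'E'
from h import *
p,T=pose();p1,T1=tool([595.8,158.5,65],-96.2)
print(p,T1.inv().apply(p1-p),(T.inv()*T1).as_rotvec(degrees=True))
d=ctrl.get_image("wrist");cv2.imwrite("pics/w1.png",d["color"][...,::-1])
rows(p,T,p1,T1,8)
E
```

```text
[592.36695584 139.98741347 176.38418657] [ -0.85182425   1.41361674 109.95226759] [-0.13114791 -0.00770535  0.15005184]
{'dx': -0.0004, 'dy': 0.0007, 'dz': 0.0458, 'ax': -0.0002, 'ay': -0.0, 'az': 0.0002}
{'dx': -0.0004, 'dy': 0.0007, 'dz': 0.0458, 'ax': -0.0002, 'ay': -0.0, 'az': 0.0002}
{'dx': -0.0004, 'dy': 0.0007, 'dz': 0.0458, 'ax': -0.0002, 'ay': -0.0, 'az': 0.0002}
{'dx': -0.0004, 'dy': 0.0007, 'dz': 0.0458, 'ax': -0.0002, 'ay': -0.0, 'az': 0.0002}
{'dx': -0.0004, 'dy': 0.0006, 'dz': 0.0458, 'ax': -0.0002, 'ay': -0.0, 'az': 0.0002}
{'dx': -0.0004, 'dy': 0.0006, 'dz': 0.0458, 'ax': -0.0002, 'ay': -0.0, 'az': 0.0002}
{'dx': -0.0004, 'dy': 0.0006, 'dz': 0.0458, 'ax': -0.0002, 'ay': -0.0, 'az': 0.0002}
{'dx': -0.0004, 'dy': 0.0006, 'dz': 0.0458, 'ax': -0.0002, 'ay': -0.0, 'az': 0.0002}
```

View pics/w1.png

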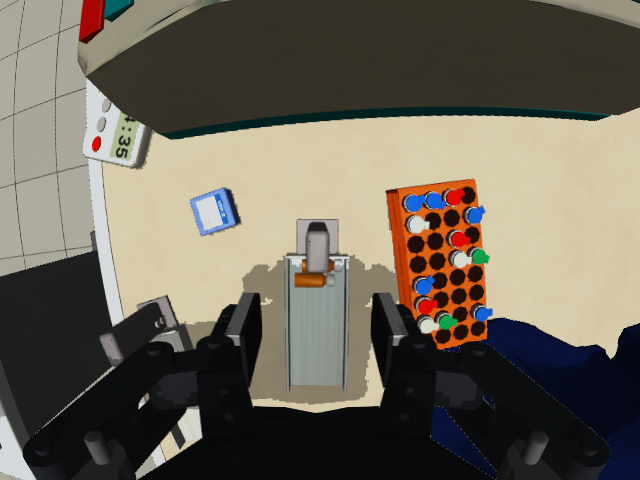

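The wrist view shows the handle at (317,245), centred between the fingers at columns 245 and 385. The vials are at (315,278), and nothing is in the way.

step_arm(
  plan=[
    {"dx": 0, "dy": 0.002, "dz": 0.06, "ax": 0, "ay": 0, "az": 0, "gripper": 0.55},
    {"dx": -0.001, "dy": 0.001, "dz": 0.06, "ax": 0, "ay": 0, "az": 0, "gripper": 0.55},
    {"dx": -0.001, "dy": 0.001, "dz": 0.06, "ax": 0, "ay": 0, "az": 0, "gripper": 0.55},
    {"dx": -0.001, "dy": 0.001, "dz": 0.06, "ax": 0, "ay": 0, "az": 0, "gripper": 0.55},
    {"dx": 0, "dy": 0, "dz": 0.06, "ax": 0, "ay": 0, "az": 0, "gripper": 0.55},
    {"dx": 0, "dy": 0, "dz": 0.067, "ax": 0, "ay": 0, "az": 0, "gripper": 0.55},
    {"dx": 0, "dy": 0, "dz": 0, "ax": 0, "ay": 0, "az": 0, "gripper": 0.55},
    {"dx": 0, "dy": 0, "dz": 0, "ax": 0, "ay": 0, "az": 0, "gripper": 0.55},
  ],
)

```text
clock: 3.95
eef_pos: [597.4, 156.5, 68.1]
tool_rot: [3.141, -0.174, 1.463]
force: [0.5, -0.9, 0.9]
width: 46.9
gripper_force: 0.0
```

```bash
python3 - <<'E'
from h import *
p,T=pose();p1,T1=tool([595.8,158.5,65],-96.2)
print(p,T.inv().apply(p1-p),(T.inv()*T1).as_rotvec(degrees=True),ctrl.read_state()["force"])
E
```

```text
[597.44598142 156.46635286  68.12781066] [ 1.27413571 -1.85530489  0.39951672] [0.02257123 0.01122463 0.03776047] [ 0.5322571  -0.87880199  0.87799147]
```

step_arm(
  plan=[
    {"dx": 0.004, "dy": -0.006, "dz": 0.001, "ax": 0, "ay": 0, "az": 0, "gripper": 0.4},
    {"dx": 0, "dy": 0, "dz": 0, "ax": 0, "ay": 0, "az": 0, "gripper": 0.3},
    {"dx": 0, "dy": 0, "dz": 0, "ax": 0, "ay": 0, "az": 0, "gripper": 0.25},
    {"dx": 0, "dy": 0, "dz": 0, "ax": 0, "ay": 0, "az": 0, "gripper": 0.2},
    {"dx": 0, "dy": 0, "dz": 0, "ax": 0, "ay": 0, "az": 0, "gripper": 0.15},
    {"dx": 0, "dy": 0, "dz": 0, "ax": 0, "ay": 0, "az": 0, "gripper": 0.1},
    {"dx": 0, "dy": 0, "dz": 0, "ax": 0, "ay": 0, "az": 0, "gripper": 0},
    {"dx": 0, "dy": 0, "dz": 0, "ax": 0, "ay": 0, "az": 0, "gripper": 0},
    {"dx": 0, "dy": 0, "dz": 0, "ax": 0, "ay": 0, "az": 0, "gripper": 0},
    {"dx": 0, "dy": 0, "dz": 0, "ax": 0, "ay": 0, "az": 0, "gripper": 0},
  ],
)

```text
clock: 5.2
eef_pos: [595.5, 158.1, 68.1]
tool_rot: [3.141, -0.174, 1.463]
force: [-0.7, -0.8, 4.7]
width: 13.3
gripper_force: 58.5
```

```bash
python3 - <<'E'
from h import *
p,T=pose();p1,T1=tool([595.8,158.5,65],-96.2)
print(p,T.inv().apply(p1-p),(T.inv()*T1).as_rotvec(degrees=True),ctrl.read_state()["force"])
g=binG(-130,130,-5);a,A=tool(g,BY,-5);up=p.copy();up[2]+=110;print(g,a)
l,L=tool([595.8,158.5,175],-96.2,-5)
rows(p,T,l,L,12);print();rows(l,L,a,A,14)
E
```

```text
[595.52558903 158.05264367  68.06613521] [-0.06543652  0.2244367   0.10193607] [0.00136588 0.0021693  0.04612134] [-0.7240969  -0.79478369  4.65722187]
[428.94042731  72.29030588 165.66521574] [429.00545156  72.03705313 168.65379983]
{'dx': 0.0054, 'dy': 0.0001, 'dz': -0.0301, 'ax': 0.0, 'ay': -0.0046, 'az': 0.0}
{'dx': 0.0051, 'dy': 0.0001, 'dz': -0.0301, 'ax': 0.0, 'ay': -0.0046, 'az': 0.0}
{'dx': 0.0049, 'dy': 0.0001, 'dz': -0.0301, 'ax': 0.0, 'ay': -0.0046, 'az': 0.0}
{'dx': 0.0047, 'dy': 0.0001, 'dz': -0.0302, 'ax': 0.0, 'ay': -0.0046, 'az': 0.0}
{'dx': 0.0045, 'dy': 0.0001, 'dz': -0.0302, 'ax': 0.0, 'ay': -0.0046, 'az': 0.0}
{'dx': 0.0043, 'dy': 0.0001, 'dz': -0.0302, 'ax': 0.0, 'ay': -0.0046, 'az': 0.0}
{'dx': 0.004, 'dy': 0.0001, 'dz': -0.0303, 'ax': 0.0, 'ay': -0.0046, 'az': 0.0}
{'dx': 0.0038, 'dy': 0.0001, 'dz': -0.0303, 'ax': 0.0, 'ay': -0.0046, 'az': 0.0}
{'dx': 0.0036, 'dy': 0.0001, 'dz': -0.0303, 'ax': 0.0, 'ay': -0.0046, 'az': 0.0}
{'dx': 0.0034, 'dy': 0.0001, 'dz': -0.0303, 'ax': 0.0, 'ay': -0.0046, 'az': 0.0}
{'dx': 0.0032, 'dy': 0.0001, 'dz': -0.0304, 'ax': 0.0, 'a
[... 598 characters left out ...]
.0, 'az': -0.0163}
{'dx': -0.0188, 'dy': -0.0406, 'dz': 0.0006, 'ax': 0.0014, 'ay': -0.0, 'az': -0.0163}
{'dx': -0.0178, 'dy': -0.0411, 'dz': 0.0007, 'ax': 0.0014, 'ay': 0.0, 'az': -0.0163}
{'dx': -0.0167, 'dy': -0.0415, 'dz': 0.0008, 'ax': 0.0014, 'ay': -0.0, 'az': -0.0163}
{'dx': -0.0156, 'dy': -0.0419, 'dz': 0.0009, 'ax': 0.0014, 'ay': -0.0, 'az': -0.0163}
{'dx': -0.0146, 'dy': -0.0423, 'dz': 0.001, 'ax': 0.0014, 'ay': 0.0, 'az': -0.0163}
{'dx': -0.0135, 'dy': -0.0427, 'dz': 0.0011, 'ax': 0.0014, 'ay': 0.0, 'az': -0.0163}
{'dx': -0.0124, 'dy': -0.043, 'dz': 0.0011, 'ax': 0.0014, 'ay': -0.0, 'az': -0.0163}
{'dx': -0.0113, 'dy': -0.0433, 'dz': 0.0012, 'ax': 0.0014, 'ay': 0.0, 'az': -0.0163}
```

step_arm(
  plan=[
    {"dx": 0.002, "dy": 0, "dz": -0.01, "ax": 0, "ay": 0, "az": 0, "gripper": 0},
    {"dx": 0.004, "dy": 0, "dz": -0.02, "ax": 0, "ay": 0, "az": 0, "gripper": 0},
    {"dx": 0.007, "dy": 0, "dz": -0.04, "ax": 0, "ay": -0.005, "az": 0, "gripper": 0},
    {"dx": 0.007, "dy": 0, "dz": -0.04, "ax": 0, "ay": -0.01, "az": 0, "gripper": 0},
    {"dx": 0.006, "dy": 0, "dz": -0.04, "ax": 0, "ay": -0.01, "az": 0, "gripper": 0},
    {"dx": 0.006, "dy": 0, "dz": -0.04, "ax": 0, "ay": -0.01, "az": 0, "gripper": 0},
    {"dx": 0.005, "dy": 0, "dz": -0.04, "ax": 0, "ay": -0.01, "az": 0, "gripper": 0},
    {"dx": 0.005, "dy": 0, "dz": -0.04, "ax": 0, "ay": 0, "az": 0, "gripper": 0},
    {"dx": 0.005, "dy": 0, "dz": -0.04, "ax": 0, "ay": 0, "az": 0, "gripper": 0},
    {"dx": 0.005, "dy": 0, "dz": -0.04, "ax": 0, "ay": 0, "az": 0, "gripper": 0},
    {"dx": 0.005, "dy": 0, "dz": -0.04, "ax": 0, "ay": 0, "az": 0, "gripper": 0},
    {"dx": 0.004, "dy": 0, "dz": -0.035, "ax": 0, "ay": 0, "az": 0, "gripper": 0},
    {"dx": 0.002, "dy": 0, "dz": -0.02, "ax": 0, "ay": 0, "az": 0, "gripper": 0},
    {"dx": 0.001, "dy": 0, "dz": -0.01, "ax": 0, "ay": 0, "az": 0, "gripper": 0},
    {"dx": 0, "dy": 0, "dz": 0, "ax": 0, "ay": 0, "az": 0, "gripper": 0},
  ],
)

```text
clock: 7.08
eef_pos: [595.5, 159.6, 205.7]
tool_rot: [-3.141, -0.104, 1.463]
force: [-0.1, 0.0, -0.4]
width: 13.3
gripper_force: 58.4
```

```bash
python3 - <<'E'
from h import *
p,T=pose();print(p,ctrl.read_state()["force"])
d=ctrl.get_image("wrist");cv2.imwrite("pics/w2.png",d["color"][150:400,180:460,::-1])
a,A=tool(binG(-100,165,-4),BY,-4);print(a)
rows(p,T,a,A,18)
E
```

```text
[595.54124432 159.60504077 205.73194149] [-0.11711606  0.04347774 -0.40827061]
[436.63888985  42.30677392 205.94024741]
{'dx': -0.0246, 'dy': -0.0269, 'dz': -0.0026, 'ax': 0.0013, 'ay': 0.0, 'az': -0.0126}
{'dx': -0.0241, 'dy': -0.0274, 'dz': -0.0025, 'ax': 0.0013, 'ay': 0.0, 'az': -0.0126}
{'dx': -0.0235, 'dy': -0.0279, 'dz': -0.0025, 'ax': 0.0013, 'ay': 0.0, 'az': -0.0126}
{'dx': -0.023, 'dy': -0.0284, 'dz': -0.0024, 'ax': 0.0013, 'ay': 0.0, 'az': -0.0126}
{'dx': -0.0224, 'dy': -0.0288, 'dz': -0.0024, 'ax': 0.0013, 'ay': 0.0, 'az': -0.0126}
{'dx': -0.0218, 'dy': -0.0293, 'dz': -0.0023, 'ax': 0.0013, 'ay': 0.0, 'az': -0.0126}
{'dx': -0.0212, 'dy': -0.0297, 'dz': -0.0023, 'ax': 0.0013, 'ay': 0.0, 'az': -0.0126}
{'dx': -0.0206, 'dy': -0.0301, 'dz': -0.0022, 'ax': 0.0013, 'ay': 0.0, 'az': -0.0126}
{'dx': -0.02, 'dy': -0.0305, 'dz': -0.0021, 'ax': 0.0013, 'ay': 0.0, 'az': -0.0126}
{'dx': -0.0194, 'dy': -0.0309, 'dz': -0.0021, 'ax': 0.0013, 'ay': 0.0, 'az': -0.0126}
{'dx': -0.0188, 'dy': -0.0313, 'dz': -0.002, 'ax': 0.0013, 'ay': 0.0, 'az': -0.0126}
{'dx': -0.0182, 'dy': -0.0317, 'dz': -0.0019, 'ax': 0.0013, 'ay': 0.0, 'az': -0.0126}
{'dx': -0.0176, 'dy': -0.032, 'dz': -0.0019, 'ax': 0.0013, 'ay': 0.0, 'az': -0.0126}
{'dx': -0.0169, 'dy': -0.0324, 'dz': -0.0018, 'ax': 0.0013, 'ay': 0.0, 'az': -0.0126}
{'dx': -0.0163, 'dy': -0.0327, 'dz': -0.0017, 'ax': 0.0013, 'ay': 0.0, 'az': -0.0126}
{'dx': -0.0156, 'dy': -0.033, 'dz': -0.0017, 'ax': 0.0013, 'ay': 0.0, 'az': -0.0126}
{'dx': -0.015, 'dy': -0.0333, 'dz': -0.0016, 'ax': 0.0013, 'ay': 0.0, 'az': -0.0126}
{'dx': -0.0143, 'dy': -0.0336, 'dz': -0.0015, 'ax': 0.0013, 'ay': 0.0, 'az': -0.0126}
```

View pics/w2.png

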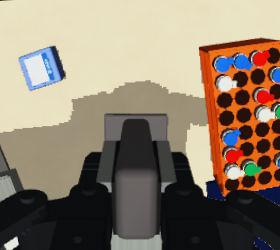

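The wrist crop shows the handle held centrally between the pads at (135,190); the tray is hidden behind the fingers. Next I carry it to the bin.

step_arm(
  plan=[
    {"dx": -0.012, "dy": -0.013, "dz": -0.001, "ax": 0, "ay": 0, "az": -0.006, "gripper": 0},
    {"dx": -0.024, "dy": -0.027, "dz": -0.003, "ax": 0.001, "ay": 0, "az": -0.013, "gripper": 0},
    {"dx": -0.024, "dy": -0.028, "dz": -0.003, "ax": 0.001, "ay": 0, "az": -0.013, "gripper": 0},
    {"dx": -0.023, "dy": -0.028, "dz": -0.003, "ax": 0.001, "ay": 0, "az": -0.013, "gripper": 0},
    {"dx": -0.022, "dy": -0.029, "dz": -0.002, "ax": 0.001, "ay": 0, "az": -0.013, "gripper": 0},
    {"dx": -0.022, "dy": -0.029, "dz": -0.002, "ax": 0.001, "ay": 0, "az": -0.013, "gripper": 0},
    {"dx": -0.021, "dy": -0.03, "dz": -0.002, "ax": 0.001, "ay": 0, "az": -0.013, "gripper": 0},
    {"dx": -0.021, "dy": -0.03, "dz": -0.002, "ax": 0.001, "ay": 0, "az": -0.013, "gripper": 0},
    {"dx": -0.02, "dy": -0.03, "dz": -0.002, "ax": 0.001, "ay": 0, "az": -0.013, "gripper": 0},
    {"dx": -0.019, "dy": -0.031, "dz": -0.002, "ax": 0.001, "ay": 0, "az": -0.013, "gripper": 0},
    {"dx": -0.019, "dy": -0.031, "dz": -0.002, "ax": 0.001, "ay": 0, "az": -0.013, "gripper": 0},
    {"dx": -0.018, "dy": -0.032, "dz": -0.002, "ax": 0.001, "ay": 0, "az": -0.013, "gripper": 0},
    {"dx": -0.018, "dy": -0.032, "dz": -0.002, "ax": 0.001, "ay": 0, "az": -0.013, "gripper": 0},
    {"dx": -0.017, "dy": -0.032, "dz": -0.002, "ax": 0.001, "ay": 0, "az": -0.013, "gripper": 0},
    {"dx": -0.016, "dy": -0.033, "dz": -0.002, "ax": 0.001, "ay": 0, "az": -0.013, "gripper": 0},
    {"dx": -0.016, "dy": -0.033, "dz": -0.002, "ax": 0.001, "ay": 0, "az": -0.013, "gripper": 0},
    {"dx": -0.015, "dy": -0.033, "dz": -0.002, "ax": 0.001, "ay": 0, "az": -0.013, "gripper": 0},
    {"dx": -0.012, "dy": -0.025, "dz": -0.001, "ax": 0.001, "ay": 0, "az": -0.011, "gripper": 0},
    {"dx": -0.01, "dy": -0.02, "dz": 0, "ax": 0, "ay": 0, "az": -0.008, "gripper": 0},
    {"dx": 0, "dy": 0, "dz": 0, "ax": 0, "ay": 0, "az": 0, "gripper": 0},
  ],
)

```text
clock: 9.62
eef_pos: [438.0, 43.0, 205.2]
tool_rot: [3.131, -0.102, 1.831]
force: [0.1, 1.0, -1.8]
width: 13.2
gripper_force: 58.5
```

```bash
python3 - <<'E'
from h import *
p,T=pose();print(ctrl.read_state()["clock"],p)
for n in("top","side"):
    d=ctrl.get_image(n);np.savez(f"pics/{n}1.npz",**d)
    cv2.imwrite(f"pics/{n}1.png",d["color"][...,::-1])
d=dict(np.load("pics/top1.npz"))["color"];e=dict(np.load("pics/side1.npz"))["color"]
cv2.imwrite("pics/both1.png",np.hstack([d[150:350,200:500],e[140:440,180:480][50:250]])[...,::-1])
S=T*R.from_matrix(D).inv()*R.from_euler("Y",-LEAN,degrees=True);G=p+T.apply([0,0,3])
print("scoop yaw/pitch",S.as_euler("ZYX",degrees=True),"G",G,"nose in bin",R.from_euler("Z",-BY,degrees=True).apply(G+S.apply([128,0,-47])-BO))
a,A=tool(binG(-100,128,-2),BY,-2);print(a,T.inv().apply(a-p)/300,(T.inv()*A).as_rotvec()/(np.pi/2))
E
```

```text
9.625 [438.01900586  43.03371417 205.15580772]
scoop yaw/pitch [-75.20773046  -4.1708853    0.62655656] G [437.97244835  43.33656272 202.17149621] nose in bin [-100.24637978    2.95911818  164.60839529]
[437.0140098   40.84577818 173.4750375 ] [-0.01687847 -0.00625736  0.10436607] [0.00630748 0.02409682 0.00566569]
```

View pics/both1.png

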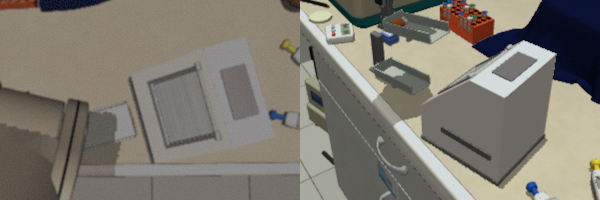

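```bash
python3 -c "
import cv2;a=cv2.imread('pics/side1.png')[60:360,160:460];cv2.imwrite('pics/s1c.png',cv2.resize(a,None,fx=2,fy=2))"
```

```text
(no output)
```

View pics/s1c.png

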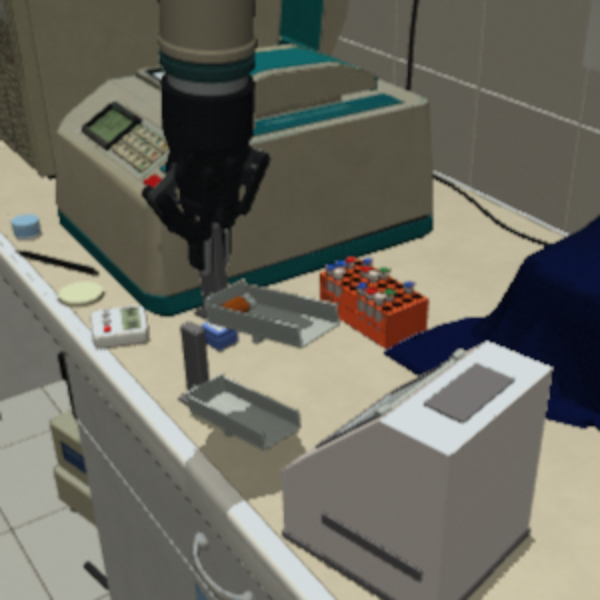

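The held scoop carries its vials at (235,302), clear above the spare at (240,410), and points at the bin. I'll check the nose position by range.

```bash
python3 - <<'E'
from h import *
d=dict(np.load("pics/top1.npz"));W=cloud(d)
w=W[220:330,270:350].reshape(-1,3);w=w[(w[:,2]>145)&(w[:,2]<195)]
b=R.from_euler("Z",-BY,degrees=True).apply(w-BO)
b=b[b[:,0]<-90]
print(len(b));e=b[b[:,0]>-150]
print("front x",np.percentile(e[:,0],98),"y range",e[:,1].min(),e[:,1].max())
for lo in(-150,-140,-130,-120,-110,-105):
    q=e[(e[:,0]>lo)&(e[:,0]<lo+8)]
    if len(q):print(lo,len(q),"y",q[:,1].min().round(1),q[:,1].max().round(1),"zmed",np.median(q[:,2]).round(1))
E
```

```text
1697
front x -100.84448525247852 y range -21.888592851711902 27.996930488165322
-150 214 y -21.9 27.9 zmed 157.3
-140 216 y -21.7 27.7 zmed 158.9
-130 215 y -21.6 27.8 zmed 160.9
-120 219 y -21.7 27.9 zmed 162.3
-110 221 y -21.9 28.0 zmed 164.3
-105 141 y -21.6 27.7 zmed 164.6
```

```bash
python3 - <<'E'
from h import *
p,T=pose()
a,A=tool(binG(-95,126,-1),BY,-1);rows(p,T,a,A,6)
b,B=tool(binG(14,126,0),BY,0);print();rows(a,A,b,B,14)
E
```

```text
{'dx': -0.0061, 'dy': -0.0015, 'dz': 0.0169, 'ax': 0.0011, 'ay': 0.0059, 'az': 0.001}
{'dx': -0.0063, 'dy': -0.0014, 'dz': 0.0169, 'ax': 0.0011, 'ay': 0.0059, 'az': 0.001}
{'dx': -0.0065, 'dy': -0.0014, 'dz': 0.0168, 'ax': 0.0011, 'ay': 0.0059, 'az': 0.001}
{'dx': -0.0066, 'dy': -0.0013, 'dz': 0.0168, 'ax': 0.0011, 'ay': 0.0059, 'az': 0.001}
{'dx': -0.0068, 'dy': -0.0013, 'dz': 0.0167, 'ax': 0.0011, 'ay': 0.0059, 'az': 0.001}
{'dx': -0.0069, 'dy': -0.0013, 'dz': 0.0166, 'ax': 0.0011, 'ay': 0.0059, 'az': 0.001}

{'dx': -0.0258, 'dy': -0.0, 'dz': -0.0046, 'ax': -0.0, 'ay': 0.0008, 'az': 0.0}
{'dx': -0.0257, 'dy': -0.0, 'dz': -0.0046, 'ax': -0.0, 'ay': 0.0008, 'az': 0.0}
{'dx': -0.0257, 'dy': -0.0, 'dz': -0.0047, 'ax': 0.0, 'ay': 0.0008, 'az': -0.0}
{'dx': -0.0257, 'dy': -0.0, 'dz': -0.0047, 'ax': 0.0, 'ay': 0.0008, 'az': -0.0}
{'dx': -0.0257, 'dy': -0.0, 'dz': -0.0047, 'ax': -0.0, 'ay': 0.0008, 'az': 0.0}
{'dx': -0.0257, 'dy': -0.0, 'dz': -0.0048, 'ax': -0.0, 'ay': 0.0008, 'az': 0.0}
{'dx': -0.0257, 'dy': -0.0, 'dz': -0.0048, 'ax': 0.0, 'ay': 0.0008, 'az': 0.0}
{'dx': -0.0257, 'dy': -0.0, 'dz': -0.0048, 'ax': -0.0, 'ay': 0.0008, 'az': 0.0}
{'dx': -0.0257, 'dy': -0.0, 'dz': -0.0049, 'ax': 0.0, 'ay': 0.0008, 'az': -0.0}
{'dx': -0.0257, 'dy': -0.0, 'dz': -0.0049, 'ax': 0.0, 'ay': 0.0008, 'az': 0.0}
{'dx': -0.0257, 'dy': -0.0, 'dz': -0.0049, 'ax': 0.0, 'ay': 0.0008, 'az': 0.0}
{'dx': -0.0257, 'dy': -0.0, 'dz': -0.005, 'ax': 0.0, 'ay': 0.0008, 'az': -0.0}
{'dx': -0.0257, 'dy': -0.0, 'dz': -0.005, 'ax': -0.0, 'ay': 0.0008, 'az': 0.0}
{'dx': -0.0257, 'dy': -0.0, 'dz': -0.005, 'ax': 0.0, 'ay': 0.0008, 'az': -0.0}
```

step_arm(
  plan=[
    {"dx": -0.006, "dy": -0.001, "dz": 0.017, "ax": 0.001, "ay": 0.006, "az": 0.001, "gripper": 0},
    {"dx": -0.006, "dy": -0.001, "dz": 0.017, "ax": 0.001, "ay": 0.006, "az": 0.001, "gripper": 0},
    {"dx": -0.006, "dy": -0.001, "dz": 0.017, "ax": 0.001, "ay": 0.006, "az": 0.001, "gripper": 0},
    {"dx": -0.007, "dy": -0.001, "dz": 0.017, "ax": 0.001, "ay": 0.006, "az": 0.001, "gripper": 0},
    {"dx": -0.007, "dy": -0.001, "dz": 0.017, "ax": 0.001, "ay": 0.006, "az": 0.001, "gripper": 0},
    {"dx": -0.007, "dy": -0.001, "dz": 0.017, "ax": 0.001, "ay": 0.006, "az": 0.001, "gripper": 0},
    {"dx": -0.012, "dy": 0, "dz": -0.002, "ax": 0, "ay": 0, "az": 0, "gripper": 0},
    {"dx": -0.024, "dy": 0, "dz": -0.004, "ax": 0, "ay": 0, "az": 0, "gripper": 0},
    {"dx": -0.012, "dy": 0, "dz": -0.002, "ax": 0, "ay": 0, "az": 0, "gripper": 0},
    {"dx": 0, "dy": 0, "dz": 0, "ax": 0, "ay": 0, "az": 0, "gripper": 0},
    {"dx": 0, "dy": 0, "dz": 0, "ax": 0, "ay": 0, "az": 0, "gripper": 0},
  ],
)

```text
clock: 11.1
eef_pos: [442.3, 21.4, 173.5]
tool_rot: [3.141, -0.158, 1.822]
force: [0.1, -0.4, -1.9]
width: 12.9
gripper_force: 58.5
```

```bash
cat >> h.py <<'E'
def scoop():
    p,T=pose();S=T*R.from_matrix(D).inv()*R.from_euler("Y",-LEAN,degrees=True);G=p+T.apply([0,0,3])
    s=ctrl.read_state()
    print("clk",s["clock"],"scoop ypr",S.as_euler("ZYX",degrees=True).round(2),"nose in bin",R.from_euler("Z",-BY,degrees=True).apply(G+S.apply([128,0,-47])-BO).round(1),"F",s["force"].round(1),"w",round(s["width"],1))
    return p,T
E
python3 - <<'E'
from h import *
p,T=scoop()
b,B=tool(binG(14,126,0),BY,0);print((B.inv()*T).as_rotvec(degrees=True));rows(p,T,b,B,11)
E
```

```text
clk 11.1 scoop ypr [-7.559e+01 -9.200e-01  3.000e-02] nose in bin [-80.8   0.3 125.6] F [ 0.1 -0.4 -1.9] w 12.9
[-0.02616849 -0.92337462 -0.0167684 ]
{'dx': -0.0285, 'dy': -0.0001, 'dz': -0.0053, 'ax': 0.0, 'ay': 0.0009, 'az': 0.0}
{'dx': -0.0285, 'dy': -0.0001, 'dz': -0.0054, 'ax': 0.0, 'ay': 0.0009, 'az': 0.0}
{'dx': -0.0285, 'dy': -0.0001, 'dz': -0.0054, 'ax': 0.0, 'ay': 0.0009, 'az': 0.0}
{'dx': -0.0285, 'dy': -0.0001, 'dz': -0.0054, 'ax': 0.0, 'ay': 0.0009, 'az': 0.0}
{'dx': -0.0284, 'dy': -0.0001, 'dz': -0.0055, 'ax': 0.0, 'ay': 0.0009, 'az': 0.0}
{'dx': -0.0284, 'dy': -0.0001, 'dz': -0.0055, 'ax': 0.0, 'ay': 0.0009, 'az': 0.0}
{'dx': -0.0284, 'dy': -0.0001, 'dz': -0.0056, 'ax': 0.0, 'ay': 0.0009, 'az': 0.0}
{'dx': -0.0284, 'dy': -0.0001, 'dz': -0.0056, 'ax': 0.0, 'ay': 0.0009, 'az': 0.0}
{'dx': -0.0284, 'dy': -0.0001, 'dz': -0.0056, 'ax': 0.0, 'ay': 0.0009, 'az': 0.0}
{'dx': -0.0284, 'dy': -0.0001, 'dz': -0.0057, 'ax': 0.0, 'ay': 0.0009, 'az': 0.0}
{'dx': -0.0284, 'dy': -0.0001, 'dz': -0.0057, 'ax': 0.0, 'ay': 0.0009, 'az': 0.0}
```

step_arm(
  plan=[
    {"dx": -0.014, "dy": 0, "dz": -0.003, "ax": 0, "ay": 0, "az": 0, "gripper": 0},
    {"dx": -0.023, "dy": 0, "dz": -0.004, "ax": 0, "ay": 0.001, "az": 0, "gripper": 0},
    {"dx": -0.023, "dy": 0, "dz": -0.004, "ax": 0, "ay": 0.001, "az": 0, "gripper": 0},
    {"dx": -0.023, "dy": 0, "dz": -0.004, "ax": 0, "ay": 0.001, "az": 0, "gripper": 0},
    {"dx": -0.023, "dy": 0, "dz": -0.004, "ax": 0, "ay": 0.001, "az": 0, "gripper": 0},
    {"dx": -0.023, "dy": 0, "dz": -0.004, "ax": 0, "ay": 0.001, "az": 0, "gripper": 0},
    {"dx": -0.023, "dy": 0, "dz": -0.004, "ax": 0, "ay": 0.001, "az": 0, "gripper": 0},
    {"dx": -0.023, "dy": 0, "dz": -0.005, "ax": 0, "ay": 0.001, "az": 0, "gripper": 0},
    {"dx": -0.023, "dy": 0, "dz": -0.005, "ax": 0, "ay": 0.001, "az": 0, "gripper": 0},
    {"dx": -0.023, "dy": 0, "dz": -0.005, "ax": 0, "ay": 0.001, "az": 0, "gripper": 0},
    {"dx": -0.023, "dy": 0, "dz": -0.005, "ax": 0, "ay": 0.001, "az": 0, "gripper": 0},
    {"dx": -0.023, "dy": 0, "dz": -0.005, "ax": 0, "ay": 0, "az": 0, "gripper": 0},
    {"dx": -0.023, "dy": 0, "dz": -0.005, "ax": 0, "ay": 0, "az": 0, "gripper": 0},
    {"dx": -0.013, "dy": 0, "dz": -0.003, "ax": 0, "ay": 0, "az": 0, "gripper": 0},
    {"dx": -0.01, "dy": 0, "dz": -0.002, "ax": 0, "ay": 0, "az": 0, "gripper": 0},
    {"dx": 0, "dy": 0, "dz": 0, "ax": 0, "ay": 0, "az": 0, "gripper": 0},
  ],
)

```text
clock: 13.1
eef_pos: [466.1, -71.3, 176.1]
tool_rot: [3.141, -0.174, 1.822]
force: [-0.3, 1.7, -0.5]
width: 13.1
gripper_force: 58.4
```

```bash
python3 - <<'E'
from h import *
p,T=scoop();print(ctrl.read_state()["qpos"].round(2))
a=ctrl.get_image("side")["color"][60:360,200:460];b=ctrl.get_image("top")["color"][150:350,250:500]
a=cv2.resize(a,(400,461));b=cv2.resize(b,(400,320));b=np.vstack([b,np.zeros((141,400,3),np.uint8)])
cv2.imwrite("pics/b2.png",np.hstack([a,b])[...,::-1])
def P(f0,f1,n):
    pass
wp=[(14,126,0),(16,120,10),(17,113,20),(18,106,32),(20,98,45)]
prev=(p,T)
for w in wp[1:]:
    q=tool(binG(*w),BY,w[2]);print(w);rows(*prev,*q,2);prev=q
E
```

```text
clk 13.1 scoop ypr [-7.56e+01 -1.00e-02  2.00e-02] nose in bin [ 14.2   0.3 126.2] F [-0.3  1.7 -0.5] w 13.1
[ 0.07  0.54  0.18  2.03 -0.39  0.7   0.8 ]
(16, 120, 10)
{'dx': -0.016, 'dy': -0.0004, 'dz': -0.0285, 'ax': 0.0001, 'ay': 0.0556, 'az': 0.0}
{'dx': -0.0135, 'dy': -0.0004, 'dz': -0.0298, 'ax': 0.0001, 'ay': 0.0556, 'az': 0.0}
(17, 113, 20)
{'dx': -0.0168, 'dy': 0.0, 'dz': -0.0278, 'ax': 0.0, 'ay': 0.0556, 'az': 0.0}
{'dx': -0.0143, 'dy': 0.0, 'dz': -0.0291, 'ax': 0.0, 'ay': 0.0556, 'az': 0.0}
(18, 106, 32)
{'dx': -0.0215, 'dy': 0.0, 'dz': -0.0363, 'ax': -0.0, 'ay': 0.0667, 'az': 0.0}
{'dx': -0.0176, 'dy': 0.0, 'dz': -0.0383, 'ax': 0.0, 'ay': 0.0667, 'az': -0.0}
(20, 98, 45)
{'dx': -0.0273, 'dy': -0.0, 'dz': -0.0415, 'ax': -0.0, 'ay': 0.0722, 'az': 0.0}
{'dx': -0.0224, 'dy': -0.0, 'dz': -0.0443, 'ax': 0.0, 'ay': 0.0722, 'az': -0.0}
```

View pics/b2.png

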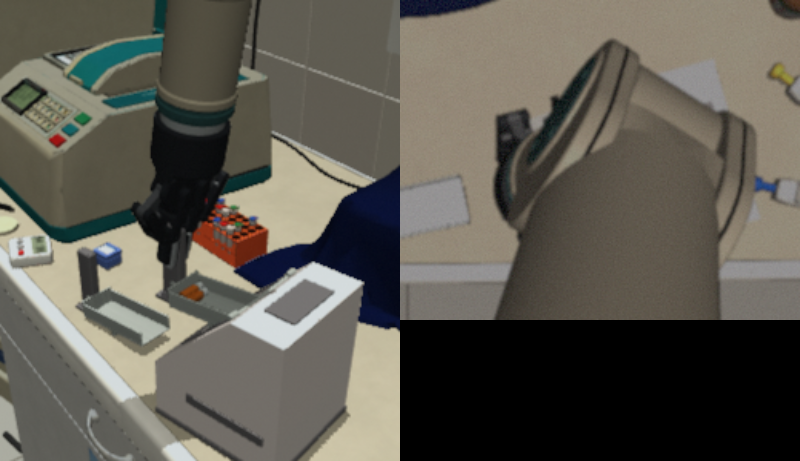

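The side view shows the nose through the flap and the vials at (190,290) still at the back of the tray. I tip it now.

step_arm(
  plan=[
    {"dx": -0.016, "dy": 0, "dz": -0.028, "ax": 0, "ay": 0.055, "az": 0, "gripper": 0},
    {"dx": -0.014, "dy": 0, "dz": -0.03, "ax": 0, "ay": 0.056, "az": 0, "gripper": 0},
    {"dx": -0.017, "dy": 0, "dz": -0.028, "ax": 0, "ay": 0.055, "az": 0, "gripper": 0},
    {"dx": -0.014, "dy": 0, "dz": -0.029, "ax": 0, "ay": 0.056, "az": 0, "gripper": 0},
    {"dx": -0.021, "dy": 0, "dz": -0.036, "ax": 0, "ay": 0.067, "az": 0, "gripper": 0},
    {"dx": -0.018, "dy": 0, "dz": -0.038, "ax": 0, "ay": 0.067, "az": 0, "gripper": 0},
    {"dx": -0.027, "dy": 0, "dz": -0.041, "ax": 0, "ay": 0.072, "az": 0, "gripper": 0},
    {"dx": -0.022, "dy": 0, "dz": -0.044, "ax": 0, "ay": 0.072, "az": 0, "gripper": 0},
    {"dx": 0, "dy": 0, "dz": 0, "ax": 0, "ay": 0, "az": 0, "gripper": 0},
    {"dx": 0, "dy": 0, "dz": 0, "ax": 0, "ay": 0, "az": 0, "gripper": 0},
    {"dx": 0, "dy": 0, "dz": 0, "ax": 0, "ay": 0, "az": 0, "gripper": 0},
    {"dx": 0, "dy": 0, "dz": 0, "ax": 0, "ay": 0, "az": 0, "gripper": 0},
  ],
)

```text
clock: 14.7
eef_pos: [485.7, -146.1, 224.1]
tool_rot: [3.139, -0.958, 1.826]
force: [0.0, 0.8, -0.7]
width: 13.6
gripper_force: 58.6
```

```bash
python3 - <<'E'
from h import *
p,T=scoop();print(ctrl.read_state()["qpos"].round(2))
a=ctrl.get_image("side")["color"][60:360,200:460];b=ctrl.get_image("wrist")["color"]
a=cv2.resize(a,(400,461));b=cv2.resize(b,(400,300));b=np.vstack([b,np.zeros((161,400,3),np.uint8)])
cv2.imwrite("pics/b3.png",np.hstack([a,b])[...,::-1])
E
```

```text
clk 14.7 scoop ypr [-75.43  44.91   0.11] nose in bin [19.1  0.9 98.7] F [ 0.   0.8 -0.7] w 13.6
[ 0.59  0.87  0.    1.53 -0.57  1.56  1.11]
```

View pics/b3.png

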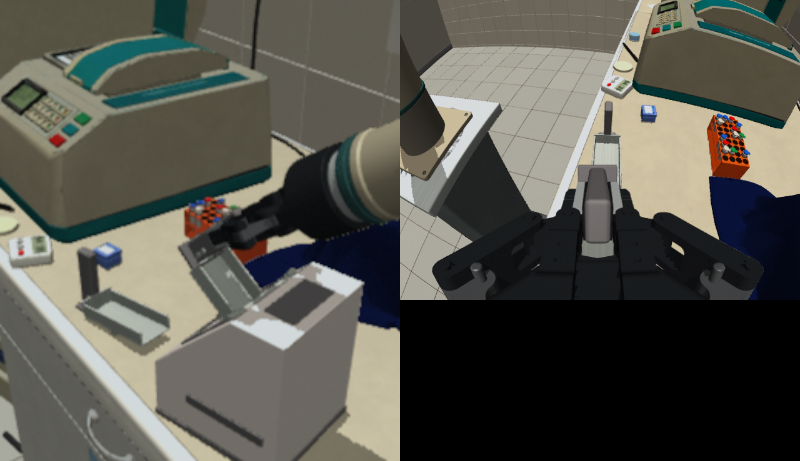

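step_arm(
  plan=[
    {"dx": 0, "dy": 0, "dz": 0, "ax": 0, "ay": 0, "az": 0, "gripper": 0},
    {"dx": 0, "dy": 0, "dz": 0, "ax": 0, "ay": 0, "az": 0, "gripper": 0},
    {"dx": 0, "dy": 0, "dz": 0, "ax": 0, "ay": 0, "az": 0, "gripper": 0},
    {"dx": 0, "dy": 0, "dz": 0, "ax": 0, "ay": 0, "az": 0, "gripper": 0},
    {"dx": 0.02, "dy": 0, "dz": 0.004, "ax": 0, "ay": 0, "az": 0, "gripper": 0},
    {"dx": 0.033, "dy": 0, "dz": 0.006, "ax": 0, "ay": 0, "az": 0, "gripper": 0},
    {"dx": 0.033, "dy": 0, "dz": 0.006, "ax": 0, "ay": 0, "az": 0, "gripper": 0},
    {"dx": 0.033, "dy": 0, "dz": 0.006, "ax": 0, "ay": 0, "az": 0, "gripper": 0},
    {"dx": 0.033, "dy": 0, "dz": 0.006, "ax": 0, "ay": 0, "az": 0, "gripper": 0},
    {"dx": 0.033, "dy": 0, "dz": 0.006, "ax": 0, "ay": 0, "az": 0, "gripper": 0},
    {"dx": 0.033, "dy": 0, "dz": 0.006, "ax": 0, "ay": 0, "az": 0, "gripper": 0},
    {"dx": 0.033, "dy": 0, "dz": 0.006, "ax": 0, "ay": 0, "az": 0, "gripper": 0},
    {"dx": 0.033, "dy": 0, "dz": 0.006, "ax": 0, "ay": 0, "az": 0, "gripper": 0},
    {"dx": 0.033, "dy": 0, "dz": 0.006, "ax": 0, "ay": 0, "az": 0, "gripper": 0},
    {"dx": 0.02, "dy": 0, "dz": 0.004, "ax": 0, "ay": 0, "az": 0, "gripper": 0},
    {"dx": 0, "dy": 0, "dz": 0, "ax": 0, "ay": 0, "az": 0, "gripper": 0},
  ],
)

```text
clock: 16.8
eef_pos: [467.3, -75.9, 295.7]
tool_rot: [3.14, -0.959, 1.824]
force: [-0.1, -0.0, -0.4]
width: 13.3
gripper_force: 58.6
```

```bash
python3 - <<'E'
from h import *
p,T=scoop()
d=ctrl.get_image("side");c=d["color"].astype(int);
m=(c[...,0]-c[...,2]>60);m=m.astype(np.uint8)
n,l,s,ce=cv2.connectedComponentsWithStats(m)
print([(s[i].tolist()) for i in range(1,n) if s[i][4]>8])
G=binG(*[-50,170,45]);
q=tool([445,20,235],-80,0);rows(p,T,*q,9)
o=tool([595.8,158.5,215],-96.2,0);print();rows(*q,*o,7);print(q[0],o[0])
E
```

```text
clk 16.8 scoop ypr [-7.553e+01  4.495e+01  7.000e-02] nose in bin [-53.6   0.4 170.3] F [-0.1 -0.  -0.4] w 13.3
[[312, 0, 7, 3, 20], [72, 76, 15, 6, 51], [232, 147, 11, 9, 58], [333, 188, 8, 3, 20], [335, 192, 39, 42, 566], [212, 222, 3, 4, 10], [508, 300, 30, 36, 773], [470, 349, 11, 11, 95], [555, 374, 11, 3, 20]]
{'dx': 0.0033, 'dy': 0.0008, 'dz': 0.042, 'ax': -0.003, 'ay': -0.0555, 'az': 0.0048}
{'dx': 0.007, 'dy': 0.0006, 'dz': 0.0415, 'ax': -0.003, 'ay': -0.0555, 'az': 0.0048}
{'dx': 0.0105, 'dy': 0.0003, 'dz': 0.0408, 'ax': -0.003, 'ay': -0.0555, 'az': 0.0048}
{'dx': 0.014, 'dy': 0.0, 'dz': 0.0397, 'ax': -0.003, 'ay': -0.0555, 'az': 0.0048}
{'dx': 0.0174, 'dy': -0.0003, 'dz': 0.0383, 'ax': -0.003, 'ay': -0.0555, 'az': 0.0048}
{'dx': 0.0207, 'dy': -0.0006, 'dz': 0.0366, 'ax': -0.003, 'ay': -0.0555, 'az': 0.0048}
{'dx': 0.0238, 'dy': -0.0009, 'dz': 0.0347, 'ax': -0.003, 'ay': -0.0555, 'az': 0.0048}
{'dx': 0.0267, 'dy': -0.0012, 'dz': 0.0325, 'ax': -0.003, 'ay': -0.0555, 'az': 0.0048}
{'dx': 0.0295, 'dy': -0.0016, 'dz': 0.03, 'ax': -0.003, 'ay': -0.0555, 'az': 0.0048}

{'dx': 0.05, 'dy': 0.0821, 'dz': 0.0185, 'ax': -0.0045, 'ay': -0.0, 'az': 0.0253}
{'dx': 0.0533, 'dy': 0.0799, 'dz': 0.0191, 'ax': -0.0045, 'ay': -0.0, 'az': 0.0253}
{'dx': 0.0564, 'dy': 0.0776, 'dz': 0.0196, 'ax': -0.0045, 'ay': 0.0, 'az': 0.0253}
{'dx': 0.0594, 'dy': 0.0752, 'dz': 0.0202, 'ax': -0.0045, 'ay': 0.0, 'az': 0.0253}
{'dx': 0.0624, 'dy': 0.0726, 'dz': 0.0207, 'ax': -0.0045, 'ay': -0.0, 'az': 0.0253}
{'dx': 0.0652, 'dy': 0.0699, 'dz': 0.0212, 'ax': -0.0045, 'ay': 0.0, 'az': 0.0253}
{'dx': 0.0679, 'dy': 0.0671, 'dz': 0.0216, 'ax': -0.0045, 'ay': 0.0, 'az': 0.0253}
[445.09046107  19.48696979 237.95442326] [595.74373833 157.98210249 217.95442326]
```

step_arm(
  plan=[
    {"dx": 0.003, "dy": 0.001, "dz": 0.042, "ax": -0.003, "ay": -0.055, "az": 0.005, "gripper": 0},
    {"dx": 0.007, "dy": 0.001, "dz": 0.041, "ax": -0.003, "ay": -0.056, "az": 0.005, "gripper": 0},
    {"dx": 0.01, "dy": 0, "dz": 0.041, "ax": -0.003, "ay": -0.055, "az": 0.005, "gripper": 0},
    {"dx": 0.014, "dy": 0, "dz": 0.04, "ax": -0.003, "ay": -0.056, "az": 0.005, "gripper": 0},
    {"dx": 0.017, "dy": 0, "dz": 0.038, "ax": -0.003, "ay": -0.055, "az": 0.005, "gripper": 0},
    {"dx": 0.021, "dy": -0.001, "dz": 0.037, "ax": -0.003, "ay": -0.056, "az": 0.005, "gripper": 0},
    {"dx": 0.024, "dy": -0.001, "dz": 0.035, "ax": -0.003, "ay": -0.055, "az": 0.005, "gripper": 0},
    {"dx": 0.027, "dy": -0.001, "dz": 0.032, "ax": -0.003, "ay": -0.056, "az": 0.005, "gripper": 0},
    {"dx": 0.03, "dy": -0.002, "dz": 0.03, "ax": -0.003, "ay": -0.055, "az": 0.005, "gripper": 0},
    {"dx": 0.05, "dy": 0.082, "dz": 0.018, "ax": -0.0045, "ay": 0, "az": 0.025, "gripper": 0},
    {"dx": 0.053, "dy": 0.08, "dz": 0.019, "ax": -0.0045, "ay": 0, "az": 0.025, "gripper": 0},
    {"dx": 0.056, "dy": 0.078, "dz": 0.02, "ax": -0.0045, "ay": 0, "az": 0.025, "gripper": 0},
    {"dx": 0.059, "dy": 0.075, "dz": 0.02, "ax": -0.0045, "ay": 0, "az": 0.025, "gripper": 0},
    {"dx": 0.062, "dy": 0.073, "dz": 0.021, "ax": -0.0045, "ay": 0, "az": 0.025, "gripper": 0},
    {"dx": 0.065, "dy": 0.07, "dz": 0.021, "ax": -0.0045, "ay": 0, "az": 0.025, "gripper": 0},
    {"dx": 0.068, "dy": 0.067, "dz": 0.022, "ax": -0.0045, "ay": 0, "az": 0.025, "gripper": 0},
    {"dx": 0, "dy": 0, "dz": 0, "ax": 0, "ay": 0, "az": 0, "gripper": 0},
    {"dx": 0, "dy": 0, "dz": 0, "ax": 0, "ay": 0, "az": 0, "gripper": 0},
  ],
)

```text
clock: 19.1
eef_pos: [595.5, 156.2, 216.7]
tool_rot: [-3.139, -0.174, 1.462]
force: [-0.3, -0.9, -0.9]
width: 13.4
gripper_force: 58.7
```

```bash
python3 - <<'E'
from h import *
p,T=scoop();print(p)
q=tool([595.8,155,67],-96.2,0);rows(p,T,*q,9)
d=ctrl.get_image("top");W=cloud(d);w=W[180:320,320:480].reshape(-1,3)
b=R.from_euler("Z",-BY,degrees=True).apply(w-BO);k=(abs(b[:,1])<35)&(b[:,0]>-50)&(b[:,0]<0);e=b[k,2]-(b[k,0]+155)
print("flap dev from slope",np.nanpercentile(e,[2,10,50,90,98]))
c=d["color"].astype(int);m=((c[...,0]-c[...,2]>60)).astype(np.uint8)
n,l,s,ce=cv2.connectedComponentsWithStats(m);print([s[i].tolist() for i in range(1,n) if s[i][4]>8])
cv2.imwrite("pics/t4.png",d["color"][...,::-1])
E
```

```text
clk 19.1 scoop ypr [-9.621e+01 -5.000e-02 -1.500e-01] nose in bin [-182.2  137.2  166.8] F [-0.3 -0.9 -0.9] w 13.4
[595.47102039 156.24015634 216.6929742 ]
{'dx': -0.01, 'dy': 0.0003, 'dz': 0.0534, 'ax': -0.0002, 'ay': 0.0001, 'az': -0.0}
{'dx': -0.01, 'dy': 0.0003, 'dz': 0.0534, 'ax': -0.0002, 'ay': 0.0001, 'az': -0.0}
{'dx': -0.01, 'dy': 0.0003, 'dz': 0.0534, 'ax': -0.0002, 'ay': 0.0001, 'az': -0.0}
{'dx': -0.01, 'dy': 0.0003, 'dz': 0.0534, 'ax': -0.0002, 'ay': 0.0001, 'az': -0.0}
{'dx': -0.01, 'dy': 0.0002, 'dz': 0.0534, 'ax': -0.0002, 'ay': 0.0001, 'az': -0.0}
{'dx': -0.01, 'dy': 0.0002, 'dz': 0.0534, 'ax': -0.0002, 'ay': 0.0001, 'az': -0.0}
{'dx': -0.01, 'dy': 0.0002, 'dz': 0.0534, 'ax': -0.0002, 'ay': 0.0001, 'az': -0.0}
{'dx': -0.0101, 'dy': 0.0002, 'dz': 0.0534, 'ax': -0.0002, 'ay': 0.0001, 'az': -0.0}
{'dx': -0.0101, 'dy': 0.0002, 'dz': 0.0534, 'ax': -0.0002, 'ay': 0.0001, 'az': -0.0}
flap dev from slope [-2.5641139  -1.31952965  0.83899727  2.90412864  4.20054596]
[[170, 114, 66, 47, 1383], [172, 118, 4, 4, 12], [163, 125, 6, 13, 43], [501, 127, 20, 19, 306], [482, 190, 14, 13, 80], [109, 310, 6, 5, 23]]
```

The flap reads flush with the slope and no vials show outside the bin. I'm lowering the scoop.

step_arm(
  plan=[
    {"dx": -0.01, "dy": 0, "dz": 0.053, "ax": 0, "ay": 0, "az": 0, "gripper": 0},
    {"dx": -0.01, "dy": 0, "dz": 0.053, "ax": 0, "ay": 0, "az": 0, "gripper": 0},
    {"dx": -0.01, "dy": 0, "dz": 0.053, "ax": 0, "ay": 0, "az": 0, "gripper": 0},
    {"dx": -0.01, "dy": 0, "dz": 0.053, "ax": 0, "ay": 0, "az": 0, "gripper": 0},
    {"dx": -0.01, "dy": 0, "dz": 0.053, "ax": 0, "ay": 0, "az": 0, "gripper": 0},
    {"dx": -0.01, "dy": 0, "dz": 0.053, "ax": 0, "ay": 0, "az": 0, "gripper": 0},
    {"dx": -0.01, "dy": 0.001, "dz": 0.053, "ax": 0, "ay": 0, "az": 0, "gripper": 0},
    {"dx": -0.01, "dy": 0, "dz": 0.04, "ax": 0, "ay": 0, "az": 0, "gripper": 0},
    {"dx": -0.006, "dy": 0, "dz": 0.032, "ax": 0, "ay": 0, "az": 0, "gripper": 0},
    {"dx": -0.004, "dy": 0, "dz": 0.022, "ax": 0, "ay": 0, "az": 0, "gripper": 0},
    {"dx": 0, "dy": 0, "dz": 0, "ax": 0, "ay": 0, "az": 0, "gripper": 0},
    {"dx": 0, "dy": 0, "dz": 0, "ax": 0, "ay": 0, "az": 0, "gripper": 0},
  ],
)

```text
clock: 20.65
eef_pos: [596.6, 154.8, 75.6]
tool_rot: [3.142, -0.175, 1.463]
force: [0.7, 0.1, -1.2]
width: 13.1
gripper_force: 58.8
```

```bash
python3 -c "
from h import *
p,T=scoop();print(p)"
```

```text
clk 20.65 scoop ypr [-9.62e+01  3.00e-02  0.00e+00] nose in bin [-180.5  138.    25.6] F [ 0.7  0.1 -1.2] w 13.1
[596.5709042  154.79086363  75.61479495]
```

step_arm(
  plan=[
    {"dx": -0.0015, "dy": 0, "dz": 0.009, "ax": 0, "ay": 0, "az": 0, "gripper": 0},
    {"dx": -0.0015, "dy": 0, "dz": 0.009, "ax": 0, "ay": 0, "az": 0, "gripper": 0},
    {"dx": -0.001, "dy": 0, "dz": 0.005, "ax": 0, "ay": 0, "az": 0, "gripper": 0},
    {"dx": 0, "dy": 0, "dz": 0, "ax": 0, "ay": 0, "az": 0, "gripper": 0},
    {"dx": 0, "dy": 0, "dz": 0, "ax": 0, "ay": 0, "az": 0, "gripper": 0},
  ],
)

```text
clock: 21.28
eef_pos: [596.2, 154.7, 68.1]
tool_rot: [-3.141, -0.175, 1.462]
force: [0.5, -0.2, -0.3]
width: 13.6
gripper_force: 58.9
```

```bash
python3 -c "
from h import *
p,T=scoop();print(p)"
```

```text
clk 21.275 scoop ypr [-9.621e+01  1.000e-02 -4.000e-02] nose in bin [-180.5  137.6   18.2] F [ 0.5 -0.2 -0.3] w 13.6
[596.23488895 154.70466784  68.13791147]
```

step_arm(
  plan=[
    {"dx": 0, "dy": 0, "dz": 0.001, "ax": 0, "ay": 0, "az": 0, "gripper": 0},
    {"dx": 0, "dy": 0, "dz": 0, "ax": 0, "ay": 0, "az": 0, "gripper": 0.1},
    {"dx": 0, "dy": 0, "dz": 0, "ax": 0, "ay": 0, "az": 0, "gripper": 0.2},
    {"dx": 0, "dy": 0, "dz": 0, "ax": 0, "ay": 0, "az": 0, "gripper": 0.3},
    {"dx": 0, "dy": 0, "dz": 0, "ax": 0, "ay": 0, "az": 0, "gripper": 0.5},
    {"dx": 0, "dy": 0, "dz": 0, "ax": 0, "ay": 0, "az": 0, "gripper": 0.55},
    {"dx": 0, "dy": 0, "dz": 0, "ax": 0, "ay": 0, "az": 0, "gripper": 0.55},
    {"dx": 0, "dy": 0, "dz": 0, "ax": 0, "ay": 0, "az": 0, "gripper": 0.55},
    {"dx": 0, "dy": 0, "dz": -0.03, "ax": 0, "ay": 0, "az": 0, "gripper": 0.55},
    {"dx": 0, "dy": 0, "dz": -0.05, "ax": 0, "ay": 0, "az": 0, "gripper": 0.55},
    {"dx": 0, "dy": 0, "dz": -0.07, "ax": 0, "ay": 0, "az": 0, "gripper": 0.55},
    {"dx": 0, "dy": 0, "dz": -0.08, "ax": 0, "ay": 0, "az": 0, "gripper": 0.55},
    {"dx": 0, "dy": 0, "dz": -0.08, "ax": 0, "ay": 0, "az": 0, "gripper": 0.55},
    {"dx": 0, "dy": 0, "dz": -0.08, "ax": 0, "ay": 0, "az": 0, "gripper": 0.55},
    {"dx": 0, "dy": 0, "dz": -0.05, "ax": 0, "ay": 0, "az": 0, "gripper": 0.55},
    {"dx": 0, "dy": 0, "dz": 0, "ax": 0, "ay": 0, "az": 0, "gripper": 0.55},
    {"dx": 0, "dy": 0, "dz": 0, "ax": 0, "ay": 0, "az": 0, "gripper": 0.55},
  ],
)

```text
clock: 23.4
eef_pos: [593.3, 132.1, 197.3]
tool_rot: [-3.14, -0.175, 1.462]
force: [-0.2, -0.4, -0.3]
width: 47.0
gripper_force: 0.0
```

```bash
python3 - <<'E'
from h import *
print(ctrl.read_state()["eef_pos"],ctrl.read_state()["width"])
a=cv2.resize(ctrl.get_image("side")["color"][130:360,180:460],(400,330));b=cv2.resize(ctrl.get_image("wrist")["color"],(400,300))
b=np.vstack([b,np.zeros((30,400,3),np.uint8)]);cv2.imwrite("pics/fin.png",np.hstack([a,b])[...,::-1])
E
```

```text
[593.25531958 132.13474715 197.2710622 ] 47.04636590468202
```

View pics/fin.png

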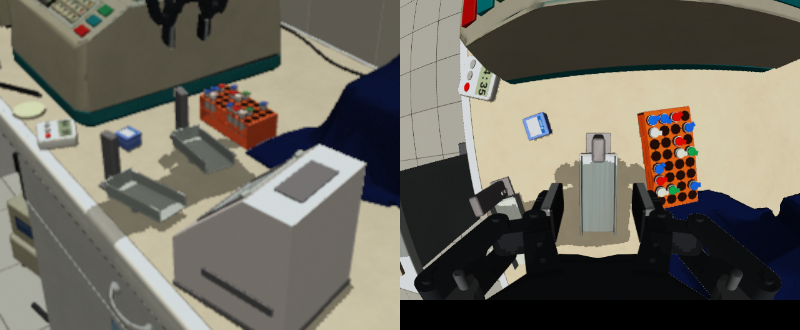

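The final view shows the used scoop standing upright and empty at (200,140), the spare unmoved at (140,190), and the flap shut. The gripper is clear of everything.

```bash
python3 -c "
from cell import ctrl
print(ctrl.finish_job())"
```

```text
the job is handed in; nothing more can be done
None
```

I tipped both vials through the flap, the flap closed again, and the scoop stands upright and empty on the worktop with the spare unmoved; I handed the job in at about 23.5 s, inferring that the vials are in the bin because none show in the scoop or outside it.

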